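Pack a chocolate puzzle into its carrier tray and snap the gate shut

ROBOT

A 6-joint arm with a two-finger parallel gripper is mounted at the origin on the work surface. World frame = base frame: x ahead of the robot, y to its left, z up, the work surface at z = 0. Lengths are in m, angles in degrees, forces in N, time in s.
With the tool pointing down it reaches from about 0.4 to 0.825 m from the base axis. Payload 7 kg.
Tool frame: the origin (TCP) lies at the very end of the fingers, on their centre line; the grasp point (between the pads) lies 19 mm behind it (r.hold_point_z is the distance from the TCP to the grasp point, in m); x points along the fingers, y is the direction in which the jaws open and shut, and the axes are right-handed (so a half turn about x gives the same grasp; the last joint's range is limited). The gripper opens to 88 mm and grips with 3 to 60 N. Pads are 19 mm wide; open, the fingers measure 130 mm over their backs; the gripper's body (78 mm by 193 mm) begins 47 mm behind the grasp point.
Start: joints at [-60.098, 20.546, 0.682, 0, -70.136, -16.507], TCP at [0.156, -0.657, 0.227] pointing down, gripper open.
Joint ranges: [-176.03, 176.03], [-82.01, 121.73], [-58.28, 71.71], [-173.87, 95.51], [-174.79, -0.11], [-173.66, 173.66]. Speed limits (degrees/s): [136.94, 136.94, 172.46, 180, 180, 180].

INTERFACE

Orientations are given as [roll, pitch, yaw] about the fixed x, y, z axes, in that order (R = Rz(yaw) Ry(pitch) Rx(roll)).
In Python, from plant import r gives the robot as it stands. The module is installed in compiled form; this text tells all that it offers.
- The arm moves only by the shell command python3 -m creep 'ROWS' [FORCE]. ROWS is JSON, a list of rows, each a list of 7 numbers: the turn, a rotation vector about the tool's x, y, z in rad, then the shift along the tool's x, y, z in cm, then the opening in per cent of the stroke, from 0 (shut) to 100 (fully open). In form: [[rx, ry, rz, x, y, z, fingers], ...]. A call has 1 to 8 rows; each row shifts and turns the commanded pose from where the row before left it, along the tool's axes as they then stand; what a row does not reach is not made up. A row lasts 1/10 s, in which the tool goes at most 50 mm and 8.59 degrees, less where a joint would pass 70% of its speed; a pose out of reach is approached as far as the arm can. A call is refused whole if a number of a shift passes 5 or a number of a turn 0.15, either way. A call with a gripper value outside its range is refused whole. The fingers move at their own pace and stop on an object; FORCE is the grip in N (left out, the last holds). Time passes only in rows, so rows that do not move let the fingers close. It gives the time, the measured TCP pose, the force and the opening at its end, in the units of the state.
- r.get_state(): the state, without advancing time (a new reading comes with each control period).
- r.capture(name): name is "scene" or "top" or "wrist"; returns (picture, depth): 420x560x3 uint8, blue, green, red; 420x560 float32, m along the optical axis (not along the pixel's ray), 0 where there is no reading.
- r.camera_info(name): a dict with "fovy" (degrees; the focal length in pixels is half the picture's height over the tangent of half this angle, whatever the lens; pixels are square), "cx", "cy" (the principal point, pixels), "dist_coeffs" ([k1, k2, p1, p2, k3] as OpenCV has them; the pictures are not rectified), "camera_from_world" (4x4, takes a point from world to camera coordinates). Camera axes: x right, y down, z forward; pixel columns grow to the right and rows downward; lengths in m; the calibration is good to about 2 mm. A picture is of the moment at which its call begins: read the wrist's pose just before it. camera_info takes no time and is no camera call; for the wrist camera it gives the pose at the moment of the call.
- r.close_job(): hands the job in, once; it reports no verdict.
Trained networks look in the newest picture that a camera, given by its name, has taken for a name from the list of things; names that differ only in an ending like _2 or _b are one class to them, and where a whole thing is asked for, a point or a joint stands for the part that bears it (a point fixed in the world has none). Each returns a list of dicts, best first, with "score" (0 to 1); they miss things now and then, are a little off and sometimes report something else, mostly with a low value. They report only what shows in the picture. A call takes as long as a camera call. They do not tell look-alikes from the thing itself.
- r.look_for(query, camera): "rect" ([left, top, right, bottom] in pixels, round what is visible of it).
- r.masks_of(query, camera): "pixels" (420x560 bool, what is visible of it) and "rect" ([left, top, right, bottom] in pixels, round what is visible of it).
The state is a dict: "time_s": time; "joints": joint angles; "qd": joint speeds; "joint_torque": joint torques, N m; "tcp_pos": TCP position; "eef_rot": TCP orientation; "contact_force": force on the tool from outside, world axes, zero at the start; "moment": the same for the moment, N m; "gripper_width": finger opening in m.
Only numpy, scipy, OpenCV 4.12 (cv2) and the standard library are available. Lean on these libraries where they do the work, as an engineer would, in place of code of your own. Each camera call takes 0.05 s, during which the arm holds its last target. There are 200 camera calls.

TASK

Slide the three chocolate puzzle pieces through the open front of the red carrier tray so that together they fill it, lying flat with their patterned side up. Then push the tray's gate fully shut until its sprung tongue snaps in behind the strike post, and let go. Leave the raspberry bowl, the jug and the biscuit where they are.

Things in the scene. Friction and masses are not known exactly. Their poses are not given: they have to be found in the camera images.
- dark_piece: Dark brown L-shaped chocolate slab of four 38 mm squares, 14 mm thick, 100 g, vertical corners cut by 3 mm. Origin: centre of the 76 mm (x) by 114 mm (y) rectangle around it, on the underside; z up. A 38 mm wide bar covers x 0 to 38, y -57 to 57; the foot of the L covers x -38 to 0, y 19 to 57; the rest of the rectangle is empty. Starts at any yaw.
- milk_piece: Milk-chocolate L-shaped slab of three 38 mm squares, 14 mm thick, 75 g, corners cut by 3 mm. Origin: centre of the 76 by 76 mm square around it, on the underside; z up. A bar covers x 0 to 38, y -38 to 38; the foot covers x -38 to 0, y -38 to 0; the quarter x below 0, y above 0 is empty. Starts at any yaw.
- ruby_piece: Pink ruby-chocolate rectangular slab of two 38 mm squares, 38 mm (x) by 76 mm (y), 14 mm thick, 50 g, corners cut by 3 mm. Origin: its centre, on the underside; z up. Starts at any yaw.
- tray: Red carrier tray, fixed, without a floor: pieces slide straight in on the worktop. Origin: middle of its inside, on the worktop; x from the open front to the back wall, z up. Inside: x -58.5 (shut gate) to 58.5 mm (back wall), y -59 to 59. Walls 8 mm thick, 22 high. The pieces (38 mm squares, 3 by 3 in all) fill it with 3 to 4 mm to spare.
- tray_lip (a point): Point on the tray at its front middle: tray (-58.5, 0), 19 mm above the worktop, level with the underside of the 5 mm wide lips that overhang the inside along the side walls (tray x above -42) and the back wall, so that pieces cannot be dropped in; the top is otherwise open. The front 10 mm of the side walls splay outwards by 4 mm as a lead-in.
- strike (a point): Top of the steel strike post, 6 mm thick, 28 mm high, fixed beside the tray front at tray (-76.5, -69) mm, just outside the shut gate.
- gate (a joint): Gate hinge, vertical axis, rad. 0: shut across the tray's open front; grows as the gate swings out from the tray, at most 2.0. Starts at 1.65 to 1.9; stays where left (light friction). Aluminium panel 8 mm thick (hinge axis in its mid-plane), 3 to 25 mm above the worktop; the blue block 114 to 132 mm from the hinge stands 6 mm farther out on the outer face.
- gate_hinge (a point): Point on the gate's hinge axis, 14 mm above the worktop, at tray (-62.5, 69) mm.
- gate_end (a point): Middle of the gate's free end, 131 mm from the hinge, 14 mm above the worktop.
- tongue (a joint): Brass sprung tongue sticking 9 mm out of the gate's free end, sloped on the side that leads in closing, flat behind. m: 0 fully out, up to 0.008 pressed in. The strike post presses it in over the last 0.2 rad or so of closing; 5 to 10 N on the panel's outer face takes it past, and it springs out behind the post.
- bowl: Steel bowl of raspberries, 130 mm across, 60 mm high; origin under its centre. Leave it alone.
- jug: White jug, 90 mm across, 95 mm high, handle at its +y; origin under its centre. Leave it alone.
- biscuit: Loose dark round biscuit, 60 mm across, 13 mm thick; origin under its centre. Leave it alone.
Not all that is in view belongs to the job. There is more than one size of the milk_piece; the job needs the smaller. Of the things that look like the tray, the smaller one is meant.

How it is judged:
By the outcome, as a careful person would: the job done as asked, in the order asked, and still so for the second after the job is handed in, with the robot touching nothing.
It also fails if it takes over 72 s, if anything falls off the work surface, if the arm or the gripper's body presses on something with over 40 N, if the wrist force passes 120 N, or if a joint passes its speed limit or range.

## Working session

There is one attempt and no reset: what is moved stays moved. The work goes in short steps, Python scripts to look and compute and a shell command to move; the robot and the scene stay as the last step left them, time stands still between calls to the robot, and variables do not carry over. Pictures are saved under pics/ and viewed, about 8 in all and at most 12, crops included, and the job is handed in when it is done.

```bash
mkdir -p pics; ls; python3 - <<'E'
from plant import r
import cv2
for n in ("scene","top"):
    p,d=r.capture(n); cv2.imwrite(f"pics/{n}0.png",p)
    i=r.camera_info(n); print(n,i)
print(r.get_state())
E
```

```text
pics
scene {'fovy': 51.57692030328796, 'cx': 273.411075018985, 'cy': 211.12797369716336, 'dist_coeffs': array([-0.11748898,  0.        ,  0.        ,  0.        ,  0.        ]), 'camera_from_world': array([[ 0.43411199,  0.90080442,  0.00990861, -0.18453071],
       [ 0.70720881, -0.33396061, -0.62315809, -0.33321702],
       [-0.55803448,  0.27752785, -0.78203313,  1.51724068],
       [ 0.        ,  0.        ,  0.        ,  1.        ]])}
top {'fovy': 55.791127297164984, 'cx': 278.25294779743234, 'cy': 214.27162919381016, 'dist_coeffs': array([0.03915624, 0.        , 0.        , 0.        , 0.        ]), 'camera_from_world': array([[ 0.01710577, -0.99971015,  0.01694141, -0.04757544],
       [-0.99333984, -0.01892283, -0.1136569 ,  0.49764647],
       [ 0.11394453, -0.01488439, -0.99337561,  0.93640147],
       [ 0.        ,  0.        ,  0.        ,  1.        ]])}
{'time_s': 0.1, 'joints': array([-6.00976340e+01,  2.05866236e+01,  6.39167544e-01, -1.47693002e-02,
       -7.01356349e+01, -1.65065701e+01]), 'qd': array([-0.03753465, -0.12645976,  0.00524313,  0.09391708, -0.0062092 ,
        0.00131567]), 'joint_torque': array([-2.02228017e-03, -5.84162629e+01,  2.93756121e+01,  7.01556757e+00,
        1.02402279e-02, -8.35417563e-05]), 'tcp_pos': array([ 0.15623673, -0.65623029,  0.22573479]), 'eef_rot': array([ 97.02100848,  89.9157566 , 110.41177581]), 'contact_force': array([ 0.32026734,  0.75903319, -0.29531029]), 'moment': array([ 0.04300901,  0.02385072, -0.03259093]), 'gripper_width': 0.08750888517562339}
```

View pics/top0.png

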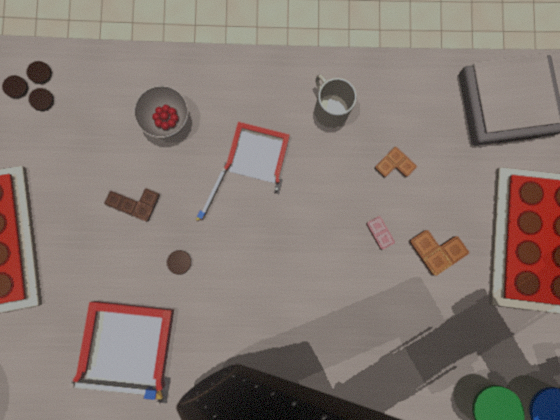

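View pics/scene0.png

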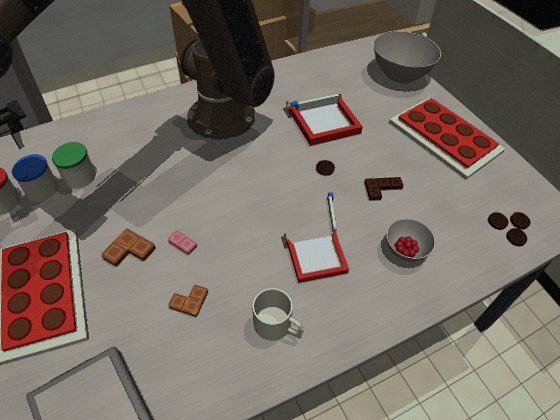

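Meant: the small tray (257,152), not the large one (125,345). The small milk piece is at (396,163), the large one at (438,252). The dark piece is at (133,204) and ruby at (380,233); the biscuit (179,262) stays. I'll measure these and confirm them in an enlarged overlay.

```bash
cat > h.py <<'E'
import numpy as np, cv2
from scipy.optimize import minimize
from plant import r
H=.019
def rect(a,b,c,d): return np.array([[a,c],[b,c],[b,d],[a,d]])/1000.
PIECE={'dark_piece':([[38,-57],[38,57],[-38,57],[-38,19],[0,19],[0,-57]],14),
 'milk_piece':([[38,-38],[38,38],[0,38],[0,0],[-38,0],[-38,-38]],14),
 'ruby_piece':([[19,-38],[19,38],[-19,38],[-19,-38]],14),
 'tray':([[-58.5,-67],[66.5,-67],[66.5,67],[-58.5,67],[-58.5,57],[-42,54],[53.5,54],[53.5,-54],[-42,-54],[-58.5,-57]],22)}
def cam(n):
    i=r.camera_info(n); f=210/np.tan(np.radians(i['fovy']/2))
    return np.array([[f,0,i['cx']],[0,f,i['cy']],[0,0,1]]),np.array(i['dist_coeffs']),np.array(i['camera_from_world'])
def proj(P,c):
    K,D,T=c; return cv2.projectPoints(np.float64(P).reshape(-1,3),cv2.Rodrigues(T[:3,:3])[0],T[:3,3],K,D)[0][:,0]
def plane(uv,z,c):
    K,D,T=c; q=cv2.undistortPoints(np.float64(uv).reshape(-1,1,2),K,D)[:,0]
    d=np.c_[q,np.ones(len(q))]@T[:3,:3]; o=-T[:3,:3].T@T[:3,3]
    return o+d*((z-o[2])/d[:,2])[:,None]
def w(p,xy): 
    c,s=np.cos(p[2]),np.sin(p[2]); return np.asarray(xy)@np.array([[c,s],[-s,c]])+p[:2]
def quads(name,p,c):
    P,h=PIECE[name]; q=w(p,np.array(P)/1000.); n=len(q)
    t=proj(np.c_[q,np.full(n,h/1000)],c); b=proj(np.c_[q,np.zeros(n)],c)
    return t,b
def render(name,p,c,S=4):
    t,b=quads(name,p,c); m=np.zeros((420*S,560*S),np.uint8); f=lambda a:np.int32(np.round((a+.5)*S-.5))
    cv2.fillPoly(m,[f(t)],1); cv2.fillPoly(m,[f(b)],1)
    for i in range(len(t)): 
        j=(i+1)%len(t); cv2.fillConvexPoly(m,f(np.array([t[i],t[j],b[j],b[i]])),1)
    return m
def fit(name,mask,c,p0=None):
    S=4; M=cv2.resize(mask.astype(np.uint8),None,fx=S,fy=S,interpolation=cv2.INTER_NEAREST)
    ys,xs=np.nonzero(mask); x=plane([[xs.mean(),ys.mean()]],.014,c)[0]
    def cost(v):
        m=render(name,[v[0]/1e3,v[1]/1e3,v[2]/60],c); return 1-(m&M).sum()/max((m|M).sum(),1)
    best=None
    for a in (np.arange(-180,180,30) if p0 is None else [p0]):
        s=np.array([x[0]*1e3,x[1]*1e3,np.radians(a)*60]) 
        o=minimize(cost,s,method='Nelder-Mead',options=dict(initial_simplex=s+np.array([[0,0,0],[15,0,0],[0,15,0],[0,0,15]]),maxiter=90,xatol=.1,fatol=1e-4))
        if best is None or o.fun<best.fun: best=o
    v=best.x; return np.array([v[0]/1e3,v[1]/1e3,v[2]/60]),1-best.fun
E
python3 - <<'E'
from h import *
img,_=r.capture('top'); c=cam('top'); res={}
want={'dark_piece':(133,204),'milk_piece':(396,163),'ruby_piece':(380,233)}
ov=cv2.resize(img,None,fx=3,fy=3,interpolation=cv2.INTER_CUBIC)
def draw(name,p):
    t,_=quads(name,p,c); cv2.polylines(ov,[np.int32((t+.5)*3)],True,(0,255,0),1)
for n,q in want.items():
    L=r.masks_of(n,'top'); L=[l for l in L if l['score']>.2]
    print(n,[(round(l['score'],2),l['rect'],int(l['pixels'].sum())) for l in L])
    l=min(L,key=lambda l:np.hypot((l['rect'][0]+l['rect'][2])/2-q[0],(l['rect'][1]+l['rect'][3])/2-q[1]))
    p,s=fit(n,l['pixels'],c); res[n]=p; print(np.round(p[:2],4),np.degrees(p[2]).round(1),'iou',round(s,3)); draw(n,p)
hsv=cv2.cvtColor(img,cv2.COLOR_BGR2HSV); m=((hsv[...,0]<8)|(hsv[...,0]>172))&(hsv[...,1]>140)
box=np.zeros_like(m); box[115:200,215:300]=1; m&=box
print('red',m.sum())
p,s=fit('tray',m,c,-10); res['tray']=p; print('tray',np.round(p[:2],4),np.degrees(p[2]).round(1),'iou',round(s,3)); draw('tray',p)
for n in ('gate_hinge','gate_end','strike','tongue'):
    print(n,[(round(l['score'],2),l['rect']) for l in r.look_for(n,'top')[:3]])
T=p
for nm,xy,z in (('strike',(-76.5,-69),.028),('hinge',(-62.5,69),.014)):
    q=w(T,np.array([xy])/1000.)[0]; u=proj([*q,z],c)[0]; print(nm,q,u); cv2.circle(ov,tuple(np.int32((u+.5)*3)),3,(255,0,255),1)
h=w(T,np.array([[-62.5,69]])/1000.)[0]
for a in (1.65,1.75,1.85):
    e=w(T,np.array([[-62.5-131*np.sin(a),69-131*np.cos(a)]])/1000.)[0]; u=proj([*e,.014],c)[0]; cv2.circle(ov,tuple(np.int32((u+.5)*3)),2,(0,255,255),-1); print(a,u)
np.save('p.npy',res)
a=ov[3*110:3*230,3*95:3*305]; b=ov[3*140:3*285,3*355:3*480]
cv2.imwrite('pics/ov1.png',cv2.resize(a,(800,457))); cv2.imwrite('pics/ov2.png',b)
can=np.zeros((600,800,3),np.uint8); can[:360,:630]=a; 
b2=cv2.resize(b,(207,240)); can[360:,:207]=b2; cv2.imwrite('pics/ov.png',can)
E
```

```text
dark_piece [(0.61, [105.3, 192.2, 162.8, 224.1], 997)]
[0.5316 0.3226] 159.0 iou 0.942
milk_piece [(0.96, [373.4, 147.4, 417.4, 178.2], 691), (0.56, [407.6, 231.6, 467.3, 275.6], 1541), (0.4, [199.6, 119.4, 293.0, 219.3], 3199)]
[ 0.6274 -0.3313] 46.7 iou 0.912
ruby_piece [(0.72, [367.1, 216.6, 396.1, 250.1], 505), (0.23, [194.9, 171.2, 226.5, 219.0], 284)]
[ 0.4597 -0.2911] -60.4 iou 0.935
red 441
tray [0.6553 0.0171] -10.6 iou 0.463
gate_hinge [(0.76, [77.0, 381.3, 162.7, 403.5]), (0.65, [196.8, 174.4, 223.5, 217.9])]
gate_end [(0.76, [198.2, 172.7, 226.8, 218.1]), (0.63, [71.2, 380.8, 163.9, 400.0])]
strike [(0.72, [69.9, 301.3, 172.8, 405.3]), (0.63, [193.9, 121.1, 287.7, 218.9])]
tongue [(0.54, [157.2, 390.2, 162.8, 400.8])]
strike [ 0.56734288 -0.03663248] [277.93741921 186.398757  ]
hinge [0.60658989 0.09640764] [224.76917381 170.82458932]
1.65 [209.10256473 221.03931998]
1.75 [204.07013261 219.30184151]
1.85 [199.24893909 217.07342728]
```

View pics/ov.png

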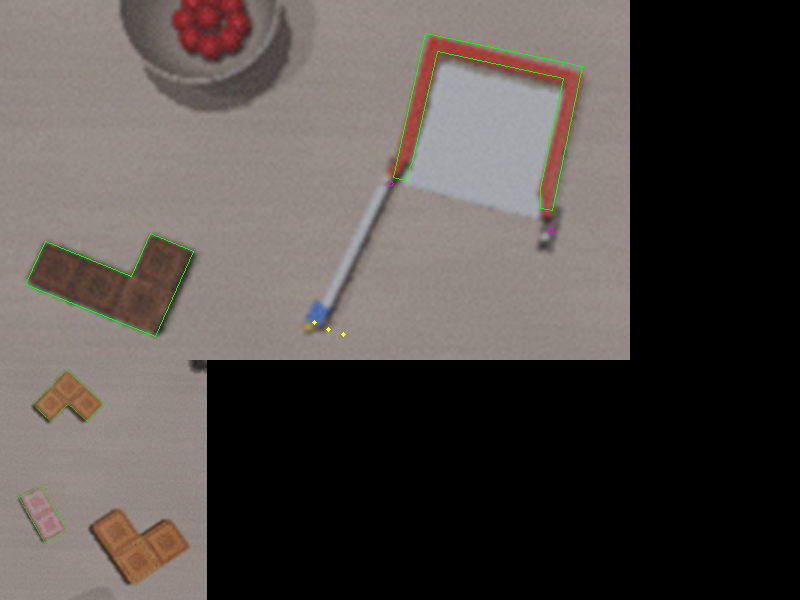

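The overlay shows all fits on the right things: the dark, small milk and ruby outlines match. The small tray's fit sits about 3 mm too far back. The gate is near 1.85 rad. I'll refine the tray with the wrist camera on the way.

```bash
cat >> h.py <<'E'
from scipy.spatial.transform import Rotation as Ro
def pose():
    s=r.get_state(); R=Ro.from_euler('xyz',s['eef_rot'],degrees=True).as_matrix()
    return s,R,np.degrees(np.arctan2(R[1,1],R[0,1]))
def go(xyz,psi=None):
    "shift in tool axes (cm) from the measured pose, turn about tool x (rad)"
    s,R,a=pose(); d=np.asarray(xyz)-s['tcp_pos']
    print('at',s['tcp_pos'].round(4),'psi %.1f t %.1f j6 %.0f'%(a,s['time_s'],s['joints'][5]),'tilt',np.degrees(R[:2,0]).round(2),'shift cm',(R.T@d*100).round(2),
     '' if psi is None else 'rx %.3f'%(-np.radians((psi-a+180)%360-180)))
E
R='[0,0,0,-0.6,3.2,3.4,100]'
python3 -m creep '[[0,0,0,-0.6,3.2,3.4,100],[0,0,0,-0.6,3.2,3.4,100],[0,0,0,-0.6,3.2,3.4,100],[0,0,0,-0.6,3.2,3.4,100],[0,0,0,-0.6,3.2,3.4,100],[0,0,0,-0.6,3.2,3.4,100],[0,0,0,-0.6,3.2,3.4,100],[0,0,0,-0.6,3.2,3.4,100]]'
python3 -m creep '[[0,0,0,-0.6,3.2,3.4,100],[0,0,0,-0.6,3.2,3.4,100],[0,0,0,-0.6,3.2,3.4,100],[0,0,0,-0.6,3.2,3.4,100],[0,0,0,-0.6,3.2,3.4,100],[0,0,0,-0.6,3.2,3.4,100],[0,0,0,0,0,0,100],[0,0,0,0,0,0,100]]'
python3 - <<'E'
from h import *
go([.6,0,.33],-21)
img,_=r.capture('wrist'); cv2.imwrite('pics/w1.png',img)
c=cam('wrist'); T=c[2]; print('cam pos',-T[:3,:3].T@T[:3,3], 'axis',T[2,:3])
E
```

```text
time_s: 1.3
tcp_pos: [0.3623, -0.3429, 0.2752]
eef_rot: [-36.2, 89.9, -22.8]
contact_force: [1.6, -0.8, 0.1]
gripper_width: 0.0874
time_s: 2.1
tcp_pos: [0.5159, -0.1095, 0.3104]
eef_rot: [168.3, 90.0, -178.2]
contact_force: [-0.6, -0.3, -0.3]
gripper_width: 0.0875
at [ 0.5159 -0.1095  0.3104] psi 103.5 t 2.1 j6 -86 tilt [-0.02 -0.  ] shift cm [-1.96  8.68 10.73] rx 2.173
cam pos [ 0.44401135 -0.12709103  0.46931286] axis [ 0.26406043  0.06301572 -0.96244538]
```

View pics/w1.png

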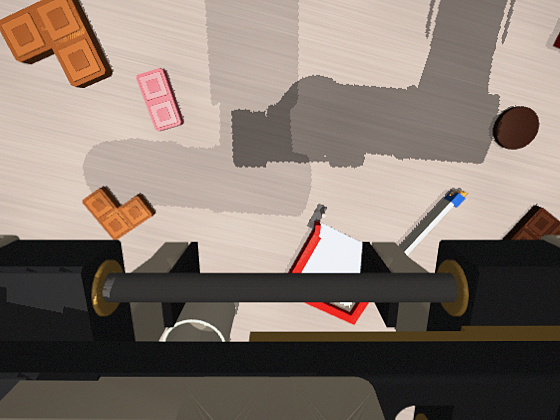

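Wrist view: ruby (160,99), small milk (118,212), large milk (60,40), strike (320,210), gate end (457,197), and the tray partly hidden by the fingers. I'll refit milk and ruby from this picture and check the joints.

```bash
python3 - <<'E'
from h import *
print(r.get_state()['joints'].round(1))
img,_=r.capture('wrist'); c=cam('wrist'); res=np.load('p.npy',allow_pickle=True).item()
for n,q in {'milk_piece':(118,212),'ruby_piece':(160,99)}.items():
    L=[l for l in r.masks_of(n,'wrist') if l['score']>.2]
    l=min(L,key=lambda l:np.hypot((l['rect'][0]+l['rect'][2])/2-q[0],(l['rect'][1]+l['rect'][3])/2-q[1]))
    p,s=fit(n,l['pixels'],c,np.degrees(res[n][2])); print(n,np.round(p[:2],4),np.degrees(p[2]).round(1),'iou',round(s,3),l['rect'],'was',res[n].round(4)); res[n]=p
print('strike top (320,207)',plane([[320,207]],.028,c)[0].round(4))
np.save('p.npy',res)
E
```

```text
[  9.3   3.9  -9.9  -0.  -76.2 -85.8]
milk_piece [ 0.6276 -0.3338] 46.2 iou 0.967 [85.5, 187.3, 156.4, 236.6] was [ 0.6274 -0.3313  0.8152]
ruby_piece [ 0.4602 -0.2928] -61.8 iou 0.962 [137.8, 67.1, 182.9, 130.6] was [ 0.4597 -0.2911 -1.0542]
strike top (320,207) [ 0.5514 -0.0422  0.028 ]
```

```bash

python3 -m creep '[[-0.147,0,0,0,0,4.5,100],[-0.147,0,0,0,0.66,4.4,100],[-0.147,0,0,0,0,0,100],[-0.147,0,0,0,0,0,100],[-0.147,0,0,0,0,0,100],[-0.147,0,0,0,0,0,100],[-0.147,0,0,0,0,0,100],[-0.147,0,0,0,0,0,100]]' >/dev/null
python3 -m creep '[[-0.147,0,0,0,0,0,100],[-0.147,0,0,0,0,0,100],[-0.147,0,0,0,0,0,100],[-0.147,0,0,0,0,0,100],[-0.147,0,0,0,0,0,100],[-0.147,0,0,0,0,0,100],[-0.147,0,0,0,0,0,100],[-0.147,0,0,0,0,0,100]]' >/dev/null
python3 -m creep '[[-0.147,0,0,0,0,0,100],[-0.147,0,0,0,0,0,100],[-0.147,0,0,0,0,0,100],[-0.147,0,0,0,0,0,100],[-0.147,0,0,0,0,0,100],[-0.147,0,0,0,0,0,100],[-0.147,0,0,0,0,0,100],[-0.147,0,0,0,0,0,100]]' >/dev/null
python3 -m creep '[[-0.147,0,0,0,0,0,100],[-0.147,0,0,0,0,0,100],[-0.147,0,0,0,0,0,100],[-0.147,0,0,0,0,0,100],[0,0,0,0,0,0,100],[0,0,0,0,0,0,100]]' 
python3 - <<'E'
from h import *
p=np.load('p.npy',allow_pickle=True).item()
go([*w(p['dark_piece'],[[.019,0]])[0],.1],-21)
img,_=r.capture('wrist'); cv2.imwrite('pics/w2.png',img); c=cam('wrist')
L=r.masks_of('dark_piece','wrist'); print([(round(l['score'],2),l['rect']) for l in L])
if L and L[0]['score']>.4:
    q,s=fit('dark_piece',L[0]['pixels'],c,np.degrees(p['dark_piece'][2])); print(q[:2].round(4),np.degrees(q[2]).round(1),s)
E
```

```text
time_s: 5.3
tcp_pos: [0.5975, -0.0785, 0.3107]
eef_rot: [115.0, 90.0, 3.9]
contact_force: [0.0, -0.8, 0.2]
gripper_width: 0.0875
at [ 0.5975 -0.0785  0.3107] psi -21.1 t 5.3 j6 148 tilt [0.01 0.  ] shift cm [ 21.07 -22.49 -35.05] rx -0.002
[(0.56, [23.8, 5.5, 73.9, 56.5])]
[0.4181 0.2237] 102.8 0.6061705099615262
```

View pics/w2.png

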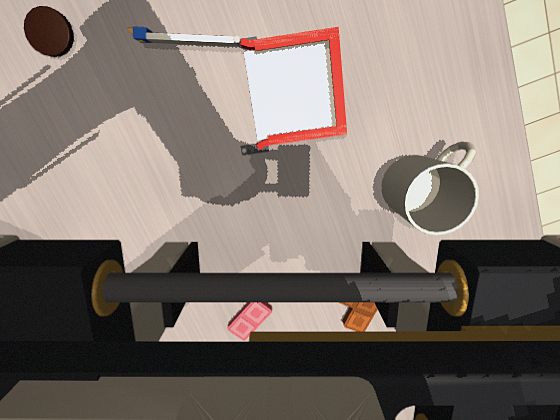

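Clear view of the tray: back corners near (338,28) and (347,133), hinge (245,43), gate end (135,32), strike (248,149). I'll fit the tray's hull and the gate angle.

```bash
python3 - <<'E'
from h import *
res=np.load('p.npy',allow_pickle=True).item()
O=np.array([[-58.5,-71],[-48.5,-67],[66.5,-67],[66.5,67],[-48.5,67],[-58.5,71]])/1000
def tfit(img,c,box,p0,nm):
    hsv=cv2.cvtColor(img,cv2.COLOR_BGR2HSV); m=((hsv[...,0]<8)|(hsv[...,0]>172))&(hsv[...,1]>130)&(hsv[...,2]>60)
    b=np.zeros_like(m); b[box[1]:box[3],box[0]:box[2]]=1; m=(m&b).astype(np.uint8)
    n,lab,st,_=cv2.connectedComponentsWithStats(m); m=(lab==1+np.argmax(st[1:,4]))
    ys,xs=np.nonzero(m); S=8
    # pixel-corner points so that the hull covers the pixels' full area
    pts=np.concatenate([np.c_[xs+a,ys+d] for a in(-.5,.5) for d in(-.5,.5)]).astype(np.float32)
    H0=cv2.convexHull(pts)[:,0]
    def hull(v):
        q=w([v[0]/1e3,v[1]/1e3,v[2]/60],O); return cv2.convexHull(np.float32(np.r_[proj(np.c_[q,np.full(6,.022)],c),proj(np.c_[q,np.zeros(6)],c)]))[:,0]
    def cost(v):
        h=hull(v); i=cv2.intersectConvexConvex(h,H0)[0]; return 1-i/(cv2.contourArea(h)+cv2.contourArea(H0)-i)
    s=np.array([p0[0]*1e3,p0[1]*1e3,p0[2]*60])
    o=minimize(cost,s,method='Nelder-Mead',options=dict(initial_simplex=s+np.array([[0,0,0],[8,0,0],[0,8,0],[0,0,8]]),maxiter=300))
    v=o.x; p=np.array([v[0]/1e3,v[1]/1e3,v[2]/60]); print(nm,p[:2].round(4),np.degrees(p[2]).round(2),1-o.fun); return p
img,_=r.capture('wrist'); c=cam('wrist')
p=tfit(img,c,(235,20,360,150),res['tray'],'wrist'); ov=cv2.resize(img,None,fx=3,fy=3)
im2,_=r.capture('top'); tfit(im2,cam('top'),(215,115,300,200),res['tray'],'top')
hsv=cv2.cvtColor(img,cv2.COLOR_BGR2HSV); b=(abs(hsv[...,0].astype(int)-112)<12)&(hsv[...,1]>120)&(hsv[...,2]>50); b[80:]=0
ys,xs=np.nonzero(b); g=plane([[xs.mean(),ys.mean()]],.022,c)[0]
h=w(p,[[-.0625,.069]])[0]; d=g[:2]-h; ce,se=np.cos(p[2]),np.sin(p[2]); dt=np.array([ce*d[0]+se*d[1],-se*d[0]+ce*d[1]])
print('block at',dt,'gate angle(approx)',np.arctan2(-dt[0],-dt[1]),np.hypot(*dt))
P=lambda q,z:[tuple(np.int32((u+.5)*3)) for u in proj(np.c_[w(p,np.array(q)/1e3),np.full(len(q),z)],c)]
cv2.polylines(ov,[np.array(P([[-58.5,54],[53.5,54],[53.5,-54],[-58.5,-54]],.022))],False,(0,255,0),1)
cv2.polylines(ov,[np.array(P(O*1e3,.022))],False,(0,255,0),1)
for u in P([[-76.5,-69]],.028)+P([[-62.5,69]],.025): cv2.circle(ov,u,4,(255,0,255),1)
cv2.imwrite('pics/ov3.png',ov[0:510,360:1110]); res['tray']=p; np.save('p.npy',res)
E
```

```text
wrist [0.6527 0.0181] -13.19 0.9741740020135063
top [0.6654 0.0202] -6.99 0.45633613146805796
block at [-0.12077292  0.02462268] gate angle(approx) 1.771915831918483 0.12325734666705465
```

View pics/ov3.png

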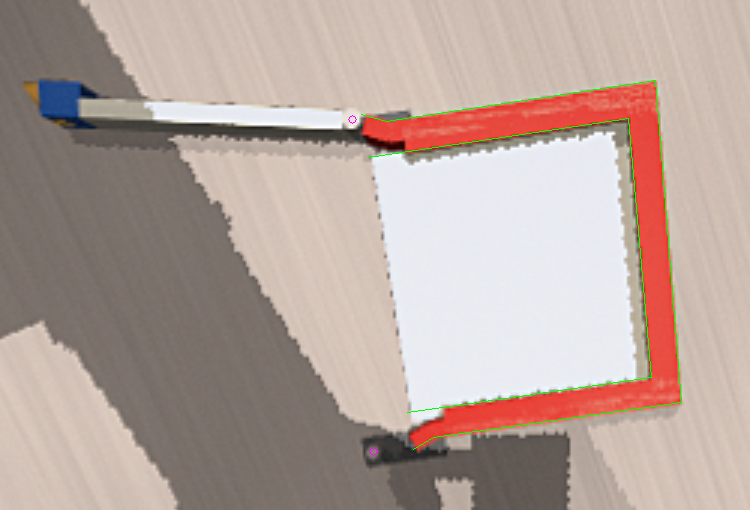

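Tray fit confirmed: the outline, strike and hinge marks all coincide. Next is the dark piece, stopping short for a closer look.

```bash

python3 -m creep '[[0,0,0,1.2,-2.8,-3.2,100],[0,0,0,1.2,-2.8,-3.2,100],[0,0,0,1.2,-2.8,-3.2,100],[0,0,0,1.2,-2.8,-3.2,100],[0,0,0,1.2,-2.8,-3.2,100],[0,0,0,1.2,-2.8,-3.2,100],[0,0,0,1.2,-2.8,-3.2,100],[0,0,0,1.2,-2.8,-3.2,100]]' >/dev/null
python3 -m creep '[[0,0,0,0,0,0,100],[0,0,0,0,0,0,100]]' 
python3 - <<'E'
from h import *
p=np.load('p.npy',allow_pickle=True).item()
img,_=r.capture('wrist'); cv2.imwrite('pics/w3.png',img); c=cam('wrist')
L=r.masks_of('dark_piece','wrist'); print([(round(l['score'],2),l['rect'],l['pixels'].sum()) for l in L]); 
q0=p['dark_piece']; print(proj([*q0[:2],.014],c))
if L:
    q,s=fit('dark_piece',L[0]['pixels'],c,np.degrees(q0[2])); print(q[:2].round(4),np.degrees(q[2]).round(1),s)
    if s>.93: p['dark_piece']=q; np.save('p.npy',p)
q=p['dark_piece']
go([*w(q,[[.019,0]])[0],.002],np.degrees(q[2])-180)
E
```

```text
time_s: 6.5
tcp_pos: [0.4787, 0.2421, 0.2143]
eef_rot: [-11.6, 90.0, -122.3]
contact_force: [-0.2, -1.0, 0.0]
gripper_width: 0.0878
[(0.88, [262.5, 39.1, 335.6, 152.0], np.int64(5236))]
[[298.85238018  97.03139259]]
[0.5327 0.3216] 158.4 0.9799049494675519
at [0.4794 0.2409 0.2149] psi -20.8 t 6.6 j6 112 tilt [0.02 0.  ] shift cm [21.29  0.22 -9.46] rx 0.014
```

```bash

python3 -m creep '[[0.014,0,0,1,0.1,-4.7,100],[0,0,0,1.2,0.1,-4.7,100],[0,0,0,4.8,0,0,100],[0,0,0,4.8,0,0,100],[0,0,0,4.8,0,0,100],[0,0,0,2.6,0,0,100],[0,0,0,1,0,0,100],[0,0,0,0,0,0,100]]'
python3 -m creep '[[0,0,0,0,0,0,35],[0,0,0,0,0,0,35],[0,0,0,0,0,0,35],[0,0,0,0,0,0,35],[0,0,0,0,0,0,35]]' 25
python3 - <<'E'
from h import *
p=np.load('p.npy',allow_pickle=True).item()
go([*w(p['dark_piece'],[[.019,0]])[0],.002])
E
```

```text
time_s: 7.4
tcp_pos: [0.5153, 0.3269, 0.0118]
eef_rot: [-13.3, 89.9, -125.0]
contact_force: [0.1, -0.1, -0.0]
gripper_width: 0.0878
time_s: 7.9
tcp_pos: [0.5151, 0.3284, 0.0133]
eef_rot: [162.8, 89.9, 51.2]
contact_force: [0.1, 0.6, -0.3]
gripper_width: 0.0533
at [0.5151 0.3284 0.0133] psi -21.6 t 7.9 j6 108 tilt [0.04 0.05] shift cm [ 1.13 -0.01 -0.01]
```

```bash

python3 -m creep '[[0,0,0,0.6,0,0,60],[0,0,0,0.5,0,0,60],[0,0,0,0,0,0,35],[0,0,0,0,0,0,35],[0,0,0,0,0,0,35],[0,0,0,0,0,0,35],[0,0,0,0,0,0,35]]' 25
python3 - <<'E'
from h import *
p=np.load('p.npy',allow_pickle=True).item(); t=p['tray']
go([*w(p['dark_piece'],[[.019,0]])[0],.002])
# bar centre outside the tray front: back face at tray x -74 => bar centre -93
for n,x in (('start',-93),('in',8)): print(n,w(t,[[x/1e3,0]])[0].round(4))
go([*w(t,[[-.093,0]])[0],.06],np.degrees(t[2])+180)
E
```

```text
time_s: 8.6
tcp_pos: [0.5149, 0.328, 0.0015]
eef_rot: [-40.1, 90.0, -151.6]
contact_force: [-0.1, -0.1, -1.1]
gripper_width: 0.0379
at [0.5149 0.328  0.0015] psi -21.6 t 8.6 j6 108 tilt [-0.01 -0.01] shift cm [-0.05 -0.   -0.06] 
start [0.5621 0.0393]
in [0.6605 0.0162]
at [0.5149 0.328  0.0015] psi -21.6 t 8.6 j6 108 tilt [-0.01 -0.01] shift cm [-5.85 15.01 25.11] rx 2.995
```

```bash

python3 -m creep '[[0,0,0,-3,0,0,35],[0,0,0,-3,1.44,2.4,35],[0,0,0,0,2.26,3.785,35],[0,0,0,0,2.26,3.785,35],[0,0,0,0,2.26,3.785,35],[0,0,0,0,2.26,3.785,35],[0,0,0,0,2.26,3.785,35],[0,0,0,0,2.26,3.785,35]]' >/dev/null
python3 -m creep '[[0.149,0,0,0,0,0,35],[0.149,0,0,0,0,0,35],[0.149,0,0,0,0,0,35],[0.149,0,0,0,0,0,35],[0.149,0,0,0,0,0,35],[0.149,0,0,0,0,0,35],[0.149,0,0,0,0,0,35],[0.149,0,0,0,0,0,35]]' >/dev/null
python3 -m creep '[[0.149,0,0,0,0,0,35],[0.149,0,0,0,0,0,35],[0.149,0,0,0,0,0,35],[0.149,0,0,0,0,0,35],[0.149,0,0,0,0,0,35],[0.149,0,0,0,0,0,35],[0.149,0,0,0,0,0,35],[0.149,0,0,0,0,0,35]]' >/dev/null
python3 -m creep '[[0.149,0,0,0,0,0,35],[0.149,0,0,0,0,0,35],[0.149,0,0,0,0,0,35],[0.149,0,0,0,0,0,35],[0,0,0,0,0,0,35],[0,0,0,0,0,0,35]]' 
python3 - <<'E'
from h import *
p=np.load('p.npy',allow_pickle=True).item(); t=p['tray']
go([*w(t,[[-.093,0]])[0],.002],np.degrees(t[2])+180)
r.capture('wrist');c=cam('wrist'); img,_=r.capture('wrist'); cv2.imwrite('pics/w4.png',img)
L=r.masks_of('dark_piece','top') if r.capture('top') is not None else 0
print([(round(l['score'],2),l['rect']) for l in L])
E
```

```text
time_s: 11.6
tcp_pos: [0.5621, 0.0394, 0.0616]
eef_rot: [-31.0, 90.0, 47.0]
contact_force: [-0.3, -0.6, -1.4]
gripper_width: 0.038
at [0.5621 0.0394 0.0616] psi 167.9 t 11.6 j6 -36 tilt [0. 0.] shift cm [ 5.96 -0.01 -0.01] rx 0.020
[(0.54, [218.9, 182.0, 273.5, 208.3])]
```

```bash

python3 -m creep '[[0.02,0,0,2.5,0,0,35],[0,0,0,2.4,0,0,35],[0,0,0,0.98,0,0,35],[0,0,0,0,0,0,35],[0,0,0,0,-1.2,0,35],[0,0,0,0,-1.2,0,35],[0,0,0,0,-1.2,0,35],[0,0,0,0,-1.2,0,35]]' 
python3 -m creep '[[0,0,0,0,-1.2,0,35],[0,0,0,0,-1.2,0,35],[0,0,0,0,-1.2,0,35],[0,0,0,0,0,0,35]]' 
python3 - <<'E'
from h import *
p=np.load('p.npy',allow_pickle=True).item(); t=p['tray']
go([*w(t,[[.005,0]])[0],.002],np.degrees(t[2])+180)
img,_=r.capture('wrist'); cv2.imwrite('pics/w4.png',img)
E
```

```text
time_s: 12.6
tcp_pos: [0.6104, 0.028, 0.0032]
eef_rot: [-59.5, 89.9, 17.1]
contact_force: [-0.3, -0.1, -1.6]
gripper_width: 0.0379
time_s: 13.0
tcp_pos: [0.6456, 0.0195, 0.0026]
eef_rot: [-80.8, 90.0, -4.3]
contact_force: [-0.8, -0.3, -0.8]
gripper_width: 0.0376
at [0.6456 0.0195 0.0026] psi 166.5 t 13.0 j6 -33 tilt [ 0.04 -0.  ] shift cm [ 0.06 -1.22  0.03] rx -0.005
```

View pics/w4.png

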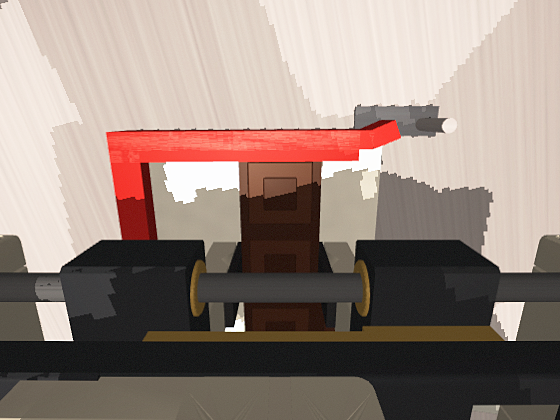

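The dark piece is in under the lip and square to the tray (its bar spans about px 240–320). I'll go a little deeper, release, step back and push it home with the leading finger.

```bash

python3 -m creep '[[0,0,0,0,-0.6,0,35],[0,0,0,0,-0.6,0,35],[0,0,0,0,0,0,52],[0,0,0,0,0,0,52],[0,0,0,-2,0,0,52],[0,0,0,-2,0,0,52],[0,0,0,0,3.5,0.3,52],[0,0,0,0,3.5,0.3,52]]' 
python3 -m creep '[[0,0,0,2,0,0,52],[0,0,0,1.8,0,0,52],[0,0,0,0,0,0,52],[0,0,0,0,-1,0,52],[0,0,0,0,-1,0,52],[0,0,0,0,-0.8,0,52],[0,0,0,0,-0.6,0,52]]' 
python3 - <<'E'
from h import *
p=np.load('p.npy',allow_pickle=True).item(); t=p['tray']
go([*w(t,[[-.023,.006]])[0],.004],np.degrees(t[2])+180)
E
```

```text
time_s: 13.85
tcp_pos: [0.5886, 0.0394, 0.0433]
eef_rot: [-53.1, 89.9, 23.4]
contact_force: [-0.5, 0.1, -0.0]
gripper_width: 0.0453
time_s: 14.55
tcp_pos: [0.6232, 0.031, 0.0052]
eef_rot: [-58.6, 89.9, 17.9]
contact_force: [-1.3, -0.5, -0.3]
gripper_width: 0.0457
at [0.6232 0.031  0.0052] psi 166.5 t 14.6 j6 -34 tilt [0.05 0.02] shift cm [ 0.12 -0.86  0.02] rx -0.005
```

```bash

python3 -m creep '[[0,0,0,0,-0.3,0,52],[0,0,0,0,-0.3,0,52],[0,0,0,0,-0.2,0,52],[0,0,0,0,0,0,52]]' 
python3 -m creep '[[0,0,0,0,-0.2,0,52],[0,0,0,0,0,0,52]]' 
python3 -m creep '[[0,0,0,0,-0.2,0,52],[0,0,0,0,0,0,52]]' 
python3 - <<'E'
from h import *
p=np.load('p.npy',allow_pickle=True).item(); t=p['tray']
go([*w(t,[[-.023,.006]])[0],.004],np.degrees(t[2])+180)
img,_=r.capture('wrist'); cv2.imwrite('pics/w5.png',img)
E
```

```text
time_s: 14.95
tcp_pos: [0.6299, 0.0294, 0.0048]
eef_rot: [-69.9, 90.0, 6.6]
contact_force: [-0.9, 0.1, -0.3]
gripper_width: 0.0453
time_s: 15.15
tcp_pos: [0.6318, 0.029, 0.0048]
eef_rot: [-79.1, 90.0, -2.5]
contact_force: [-0.6, -0.0, 0.7]
gripper_width: 0.0457
time_s: 15.35
tcp_pos: [0.6338, 0.0285, 0.0048]
eef_rot: [-70.5, 90.0, 6.0]
contact_force: [0.4, -0.2, -0.1]
gripper_width: 0.0461
at [0.6338 0.0285 0.0048] psi 166.5 t 15.3 j6 -34 tilt [0.01 0.  ] shift cm [0.08 0.22 0.01] rx -0.005
```

View pics/w5.png

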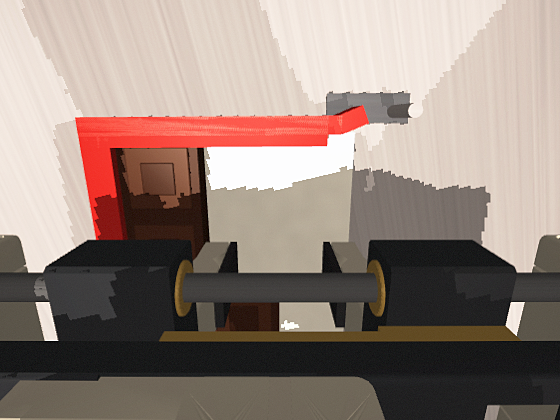

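The bar's edge is at the back lip (px 112–207) with no wall reaction yet. I'll push a little more.

```bash

python3 -m creep '[[0,0,0,0,-0.2,0,52],[0,0,0,0,-0.2,0,52],[0,0,0,0,0,0,52]]' |grep -E "force|tcp"
python3 -m creep '[[0,0,0,0,-0.2,0,52],[0,0,0,0,0,0,52]]' |grep -E "force|tcp"
python3 -m creep '[[0,0,0,0,-0.2,0,52],[0,0,0,0,0,0,52]]' |grep -E "force|tcp"
```

```text
tcp_pos: [0.6367, 0.0276, 0.0046]
contact_force: [-3.8, 0.9, 3.0]
tcp_pos: [0.6369, 0.0274, 0.0046]
contact_force: [-11.5, 5.4, 8.7]
tcp_pos: [0.6369, 0.0273, 0.0046]
contact_force: [-18.6, 9.2, 14.2]
```

Wall contact felt, so the dark piece is seated. I'll retract and fetch the milk piece, checking clearance to the jug first.

```bash

python3 -m creep '[[0,0,0,0,1,0,52],[0,0,0,-3,1.5,0,52],[0,0,0,-4.5,0,0,52],[-0.149,0,0,-4.5,0,0,90],[-0.149,0,0,0,0,0,90],[-0.149,0,0,0,0,0,90],[-0.149,0,0,0,0,0,90],[-0.149,0,0,0,0,0,90]]' >/dev/null
python3 -m creep '[[-0.149,0,0,0,0,0,90],[-0.149,0,0,0,0,0,90],[0,0,0,0,0,0,90],[0,0,0,0,0,0,90]]' |grep -E "time|tcp"
python3 - <<'E'
from h import *
p=np.load('p.npy',allow_pickle=True).item(); q=p['milk_piece']
g=w(q,[[.019,.019]])[0]; print(g); go([*g,.12],np.degrees(q[2])+180)
r.capture('top'); c=cam('top')
l=r.look_for('jug','top')[0]['rect']; print(l,plane([[(l[0]+l[2])/2,(l[1]+l[3])/2]],.05,c)[0])
E
```

```text
time_s: 17.3
tcp_pos: [0.6172, 0.0324, 0.1248]
[ 0.62707164 -0.30691432]
at [0.6172 0.0324 0.1248] psi -134.0 t 17.3 j6 25 tilt [0.03 0.  ] shift cm [  0.48  23.74 -24.27] rx -0.003
[316.9, 73.7, 354.8, 129.3] [ 0.77735295 -0.17490709  0.05      ]
```

```bash

python3 -m creep '[[0,0,0,-0.8,3.96,-2.6,90],[0,0,0,-0.8,3.96,-2.6,90],[0,0,0,-0.8,3.96,-2.6,90],[0,0,0,-0.8,3.96,-2.6,90],[0,0,0,-0.8,3.96,-2.6,90],[0,0,0,-0.8,3.96,-2.6,90],[0,0,0,0,0,0,90],[0,0,0,0,0,0,90]]' >/dev/null
python3 - <<'E'
from h import *
p=np.load('p.npy',allow_pickle=True).item(); q0=p['milk_piece']
img,_=r.capture('wrist'); c=cam('wrist'); u=proj([*q0[:2],.014],c)[0]; print(u)
L=[l for l in r.masks_of('milk_piece','wrist')]
l=min(L,key=lambda l:np.hypot((l['rect'][0]+l['rect'][2])/2-u[0],(l['rect'][1]+l['rect'][3])/2-u[1])); print(l['rect'],l['score'])
q,s=fit('milk_piece',l['pixels'],c,np.degrees(q0[2])); print(q0,q,s)
if s>.95: p['milk_piece']=q; np.save('p.npy',p)
else: q=q0
go([*w(q,[[.019,.019]])[0],.0015],np.degrees(q[2])+180)
E
```

```text
[300.32914296  81.84722475]
[257.6, 40.2, 342.5, 127.1] 0.89
[ 0.62762998 -0.33377857  0.806179  ] [ 0.6277341  -0.33055219  0.80147477] 0.9784398895977557
at [ 0.5656 -0.2466  0.1725] psi -133.8 t 18.3 j6 52 tilt [-0.02  0.02] shift cm [17.09 -0.15 -8.41] rx 0.005
```

```bash

python3 -m creep '[[0.005,0,0,1,-0.15,-4.2,90],[0,0,0,1,0,-4.2,90],[0,0,0,4.7,0,0,80],[0,0,0,4.7,0,0,70],[0,0,0,4.0,0,0,70],[0,0,0,1.69,0,0,70],[0,0,0,0,0,0,35],[0,0,0,0,0,0,35]]' |grep -E "time|tcp|width"
python3 -m creep '[[0,0,0,0,0,0,35],[0,0,0,0,0,0,35],[0,0,0,0,0,0,35],[0,0,0,0,0,0,35]]' 25
python3 - <<'E'
from h import *
p=np.load('p.npy',allow_pickle=True).item(); q=p['milk_piece']; t=p['tray']
go([*w(q,[[.019,.019]])[0],.0015])
# milk origin final (-19,-19): grip point y = 0 ; x start outside -88
go([*w(t,[[-.093,-.001]])[0],.06],np.degrees(t[2])+180)
E
```

```text
time_s: 19.1
tcp_pos: [0.6279, -0.3023, 0.0016]
gripper_width: 0.0505
time_s: 19.5
tcp_pos: [0.6273, -0.3041, 0.0018]
eef_rot: [-5.3, 90.0, 130.7]
contact_force: [0.6, 0.7, -0.4]
gripper_width: 0.038
at [ 0.6273 -0.3041  0.0018] psi -134.0 t 19.5 j6 56 tilt [-0.  0.] shift cm [ 0.03 -0.03  0.02] 
at [ 0.6273 -0.3041  0.0018] psi -134.0 t 19.5 j6 56 tilt [-0.  0.] shift cm [ -5.82 -20.09  28.48] rx 1.033
```

```bash

python3 -m creep '[[0,0,0,-3,0,0,35],[0,0,0,-2.82,-2,2.84,35],[0,0,0,0,-2.58,3.66,35],[0,0,0,0,-2.58,3.66,35],[0,0,0,0,-2.58,3.66,35],[0,0,0,0,-2.58,3.66,35],[0,0,0,0,-2.58,3.66,35],[0,0,0,0,-2.58,3.66,35]]' >/dev/null
python3 -m creep '[[0,0,0,0,-2.58,3.66,35],[0.1475,0,0,0,0,0,35],[0.1475,0,0,0,0,0,35],[0.1475,0,0,0,0,0,35],[0.1475,0,0,0,0,0,35],[0.1475,0,0,0,0,0,35],[0.1475,0,0,0,0,0,35],[0.1475,0,0,0,0,0,35]]' >/dev/null
python3 -m creep '[[0,0,0,0,0,0,35],[0,0,0,0,0,0,35]]'|grep -E "time|width"
python3 - <<'E'
from h import *
p=np.load('p.npy',allow_pickle=True).item(); t=p['tray']
go([*w(t,[[-.093,-.001]])[0],.0025],np.degrees(t[2])+180)
img,_=r.capture('top'); c=cam('top'); cv2.imwrite('pics/t6.png',cv2.resize(img[100:240,180:310],None,fx=5,fy=4.2,interpolation=cv2.INTER_CUBIC))
L=r.masks_of('dark_piece','top'); print([(round(l['score'],2),l['rect']) for l in L[:2]])
E
```

```text
time_s: 21.3
gripper_width: 0.0379
at [0.5618 0.0377 0.0601] psi 167.1 t 21.3 j6 -37 tilt [0.01 0.  ] shift cm [5.76 0.01 0.06] rx 0.005
[(0.44, [197.9, 179.7, 219.9, 216.0])]
```

```bash

python3 -m creep '[[0.005,0,0,2.5,0,0.1,35],[0,0,0,2.4,0,0,35],[0,0,0,0.86,0,0,35],[0,0,0,0,0,0,35],[0,0,0,0,-1.1,0,35],[0,0,0,0,-1.1,0,35],[0,0,0,0,-1.1,0,35],[0,0,0,0,-0.8,0,35]]' |grep -E "time|tcp|force" 
python3 -m creep '[[0,0,0,0,-0.6,0,35],[0,0,0,0,-0.6,0,35],[0,0,0,0,-0.6,0,35],[0,0,0,0,0,0,35]]'  |grep -E "time|tcp|force"
python3 - <<'E'
from h import *
p=np.load('p.npy',allow_pickle=True).item(); t=p['tray']
go([*w(t,[[-.022,0]])[0],.002],np.degrees(t[2])+180)
img,_=r.capture('wrist'); cv2.imwrite('pics/w7.png',img)
E
```

```text
time_s: 22.2
tcp_pos: [0.6036, 0.029, 0.0028]
contact_force: [-0.1, 0.2, -1.2]
time_s: 22.6
tcp_pos: [0.6201, 0.0249, 0.0024]
contact_force: [-0.6, 0.5, -1.5]
at [0.6201 0.0249 0.0024] psi 166.6 t 22.6 j6 -34 tilt [ 0.02 -0.  ] shift cm [ 0.04 -1.13  0.08] rx -0.004
```

View pics/w7.png

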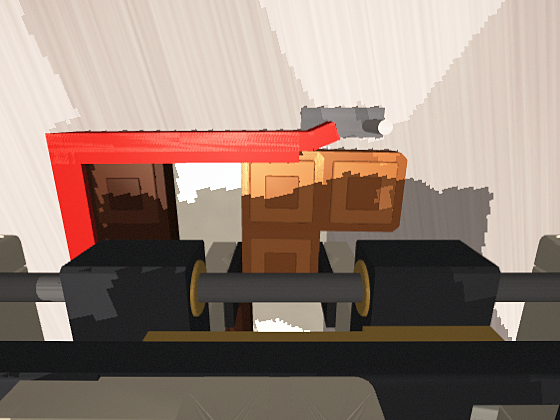

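```bash

python3 -m creep '[[0,0,0,0,-0.6,0.03,35],[0,0,0,0,-0.5,0,35],[0,0,0,0,0,0,52],[0,0,0,0,0,0,52],[0,0,0,-2,0,0,52],[0,0,0,-2,0,0,52],[0,0,0,0,4.2,-1.2,52],[0,0,0,0,4.2,-1.2,52]]'|grep -E "time|tcp|force|width" 
python3 -m creep '[[0,0,0,0,2,-0.5,52],[0,0,0,2,0,0,52],[0,0,0,1.8,0,0,52],[0,0,0,0,0,0,52],[0,0,0,0,-1,0,52],[0,0,0,0,-0.8,0,52],[0,0,0,0,-0.7,0,52]]'|grep -E "time|tcp|force|width" 
python3 - <<'E'
from h import *
p=np.load('p.npy',allow_pickle=True).item(); t=p['tray']
go([*w(t,[[-.0935,-.029]])[0],.004],np.degrees(t[2])+180)
E
```

```text
time_s: 23.45
tcp_pos: [0.5426, 0.0191, 0.0427]
contact_force: [-0.6, 0.0, 0.4]
gripper_width: 0.0458
time_s: 24.15
tcp_pos: [0.5481, 0.0129, 0.0052]
contact_force: [-0.6, -0.0, 0.8]
gripper_width: 0.0457
at [0.5481 0.0129 0.0052] psi 166.6 t 24.1 j6 -35 tilt [0.06 0.02] shift cm [ 0.12 -0.72 -0.  ] rx -0.004
```

```bash

python3 -m creep '[[0,0,0,0,-0.3,0,52],[0,0,0,0,-0.3,0,52],[0,0,0,0,0,0,52]]'|grep -E "tcp|force" 
python3 -m creep '[[0,0,0,0,-0.2,0,52],[0,0,0,0,0,0,52]]'|grep -E "tcp|force" 
python3 -m creep '[[0,0,0,0,-0.2,0,52],[0,0,0,0,0,0,52]]'|grep -E "tcp|force" 
python3 - <<'E'
from h import *
p=np.load('p.npy',allow_pickle=True).item(); t=p['tray']
go([*w(t,[[-.0935,-.029]])[0],.004],np.degrees(t[2])+180)
E
```

```text
tcp_pos: [0.553, 0.0115, 0.0046]
contact_force: [-0.7, 0.9, -0.1]
tcp_pos: [0.5545, 0.0111, 0.0045]
contact_force: [-0.1, -0.0, 0.2]
tcp_pos: [0.5548, 0.0106, 0.0043]
contact_force: [-6.2, 2.4, 4.9]
at [0.5548 0.0106 0.0043] psi 166.6 t 24.9 j6 -35 tilt [-0.15 -0.02] shift cm [ 0.03 -0.01  0.06] rx -0.004
```

```bash

python3 -m creep '[[0,0,0,0,1,0,52],[0,0,0,-4,1,0,52],[0.141,0,0,-4.8,0,0,70],[0.141,0,0,-4,0,0,70],[0.141,0,0,0,0,0,70],[0.141,0,0,0,0,0,70],[0.141,0,0,0,0,0,70],[0.141,0,0,0,0,0,70]]' >/dev/null
python3 -m creep '[[0,0,0,0,0,0,70],[0,0,0,0,0,0,70]]' |grep -E "time|tcp"
python3 - <<'E'
from h import *
p=np.load('p.npy',allow_pickle=True).item(); q=p['ruby_piece']; t=p['tray']
go([*q[:2],.15],np.degrees(q[2])+180)
r.capture('top'); c=cam('top')
E
```

```text
time_s: 25.85
tcp_pos: [0.5367, 0.0154, 0.1325]
at [0.5367 0.0154 0.1325] psi 118.3 t 25.9 j6 -84 tilt [0.01 0.  ] shift cm [ -1.76 -23.49 -21.36] rx 0.003
```

```bash

python3 -m creep '[[0,0,0,-0.5,-3.92,-2.15,70],[0,0,0,-0.5,-3.92,-2.15,70],[0,0,0,-0.5,-3.92,-2.15,70],[0,0,0,-0.5,-3.92,-2.15,70],[0,0,0,-0.5,-3.92,-2.15,70],[0,0,0,-0.5,-3.92,-2.15,70],[0,0,0,0,0,0,70],[0,0,0,0,0,0,70]]' >/dev/null
python3 - <<'E'
from h import *
p=np.load('p.npy',allow_pickle=True).item(); q0=p['ruby_piece']
img,_=r.capture('wrist'); c=cam('wrist'); u=proj([*q0[:2],.014],c)[0]; print(u)
L=[l for l in r.masks_of('ruby_piece','wrist')]
l=min(L,key=lambda l:np.hypot((l['rect'][0]+l['rect'][2])/2-u[0],(l['rect'][1]+l['rect'][3])/2-u[1])); print(l['rect'],l['score'])
q,s=fit('ruby_piece',l['pixels'],c,np.degrees(q0[2])); print(q0,q,s)
if s>.95: p['ruby_piece']=q; np.save('p.npy',p)
else: q=q0
go([*q[:2],.0015],np.degrees(q[2])+180)
E
```

```text
[278.48885654 106.12246595]
[257.5, 62.4, 297.5, 148.3] 0.92
[ 0.46019143 -0.29281867 -1.07919731] [ 0.46106501 -0.29095759 -1.06444801] 0.968181421718273
at [ 0.5336 -0.2524  0.1621] psi 118.2 t 26.8 j6 -55 tilt [-0.03  0.02] shift cm [16.07  0.02 -8.21] rx -0.015
```

```bash

python3 -m creep '[[-0.015,0,0,1,0,-4.1,60],[0,0,0,1,0,-4.1,60],[0,0,0,4.5,0,0,60],[0,0,0,4.5,0,0,60],[0,0,0,3.6,0,0,60],[0,0,0,1.47,0,0,60],[0,0,0,0,0,0,35],[0,0,0,0,0,0,35]]' |grep -E "time|tcp|width"
python3 -m creep '[[0,0,0,0,0,0,35],[0,0,0,0,0,0,35]]' 25
python3 - <<'E'
from h import *
p=np.load('p.npy',allow_pickle=True).item(); q=p['ruby_piece']; t=p['tray']
go([*q[:2],.0015])
# ruby final y 19: L+C
go([*w(t,[[-.105,.019]])[0],.06],np.degrees(t[2])+180)
E
```

```text
time_s: 27.6
tcp_pos: [0.4622, -0.2908, 0.0017]
gripper_width: 0.0417
time_s: 27.8
tcp_pos: [0.4621, -0.2915, 0.0019]
eef_rot: [-24.8, 90.0, 4.2]
contact_force: [-0.1, 0.0, -0.0]
gripper_width: 0.0382
at [ 0.4621 -0.2915  0.0019] psi 119.0 t 27.8 j6 -49 tilt [0.02 0.  ] shift cm [ 0.04  0.1  -0.06] 
at [ 0.4621 -0.2915  0.0019] psi 119.0 t 27.8 j6 -49 tilt [0.02 0.  ] shift cm [-5.81 26.28 25.19] rx -0.834
```

```bash

python3 -m creep '[[0,0,0,0,0,0,35],[0,0,0,-3,0,0,35],[0,0,0,-2.81,2.1,2,35],[0,0,0,0,3.45,3.31,35],[0,0,0,0,3.45,3.31,35],[0,0,0,0,3.45,3.31,35],[0,0,0,0,3.45,3.31,35],[0,0,0,0,3.45,3.31,35]]' >/dev/null
python3 -m creep '[[0,0,0,0,3.45,3.31,35],[0,0,0,0,3.45,3.31,35],[-0.139,0,0,0,0,0,35],[-0.139,0,0,0,0,0,35],[-0.139,0,0,0,0,0,35],[-0.139,0,0,0,0,0,35],[-0.139,0,0,0,0,0,35],[-0.139,0,0,0,0,0,35]]' >/dev/null
python3 -m creep '[[0,0,0,0,0,0,35],[0,0,0,0,0,0,35]]'|grep -E "time|width"
python3 - <<'E'
from h import *
p=np.load('p.npy',allow_pickle=True).item(); t=p['tray']
go([*w(t,[[-.105,.019]])[0],.0025],np.degrees(t[2])+180)
E
```

```text
time_s: 29.6
gripper_width: 0.0379
at [0.5549 0.0594 0.0599] psi 166.5 t 29.6 j6 -40 tilt [-0.  0.] shift cm [5.74 0.04 0.11] rx -0.005
```

```bash

python3 -m creep '[[-0.005,0,0,2.5,0,0.18,35],[0,0,0,2.4,0,0,35],[0,0,0,0.84,0,0,35],[0,0,0,0,0,0,35],[0,0,0,0,-1,0,35],[0,0,0,0,-0.8,0,35],[0,0,0,0,-0.7,0,35],[0,0,0,0,-0.6,0,35]]' |grep -E "time|tcp|force" 
python3 -m creep '[[0,0,0,0,-0.5,0,35],[0,0,0,0,-0.5,0,35],[0,0,0,0,-0.4,0,35],[0,0,0,0,0,0,35]]'  |grep -E "time|tcp|force"
python3 - <<'E'
from h import *
p=np.load('p.npy',allow_pickle=True).item(); t=p['tray']
go([*w(t,[[-.059,.02]])[0],.002],np.degrees(t[2])+180)
img,_=r.capture('wrist'); cv2.imwrite('pics/w8.png',img)
E
```

```text
time_s: 30.4
tcp_pos: [0.5867, 0.054, 0.0027]
contact_force: [-1.1, 0.3, -0.3]
time_s: 30.8
tcp_pos: [0.5997, 0.051, 0.0024]
contact_force: [0.3, 0.0, -0.7]
at [0.5997 0.051  0.0024] psi 167.0 t 30.8 j6 -36 tilt [ 0.01 -0.  ] shift cm [ 0.04 -0.01  0.01] rx 0.004
```

View pics/w8.png

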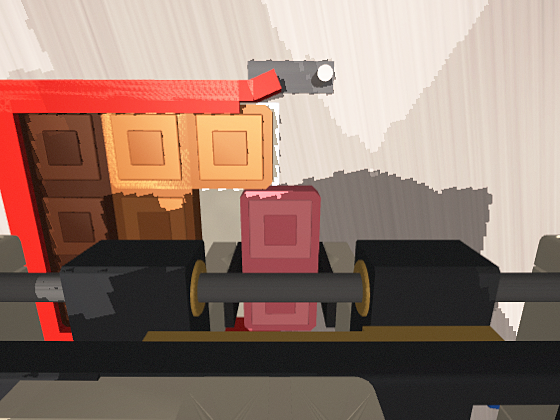

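The dark and milk pieces are seated, and ruby is entering beside the milk foot without touching it. I'll release it and push it home.

```bash

python3 -m creep '[[0,0,0,0,0,0,52],[0,0,0,0,0,0,52],[0,0,0,-2,0,0,52],[0,0,0,-2,0,0,52],[0,0,0,0,3.4,0,52],[0,0,0,0,3,0,52],[0,0,0,2,0,0,52],[0,0,0,1.8,0,0,52]]'|grep -E "time|tcp|force|width" 
python3 -m creep '[[0,0,0,0,0,0,52],[0,0,0,0,-0.8,0,52],[0,0,0,0,-0.8,0,52],[0,0,0,0,-0.6,0,52],[0,0,0,0,-0.2,0,52],[0,0,0,0,0,0,52]]'|grep -E "time|tcp|force|width" 
python3 - <<'E'
from h import *
p=np.load('p.npy',allow_pickle=True).item(); t=p['tray']
go([*w(t,[[-.0935,.02]])[0],.004],np.degrees(t[2])+180)
E
```

```text
time_s: 31.65
tcp_pos: [0.5366, 0.066, 0.0051]
contact_force: [0.4, 1.0, -0.2]
gripper_width: 0.0458
time_s: 32.25
tcp_pos: [0.5609, 0.0599, 0.0046]
contact_force: [0.1, 0.6, -0.3]
gripper_width: 0.0457
at [0.5609 0.0599 0.0046] psi 167.0 t 32.2 j6 -39 tilt [0.03 0.01] shift cm [ 0.06 -0.54  0.02] rx 0.003
```

```bash

python3 -m creep '[[0,0,0,0,-0.3,0,52],[0,0,0,0,-0.15,0,52],[0,0,0,0,0,0,52]]'|grep -E "tcp|force" 
python3 -m creep '[[0,0,0,0,-0.15,0,52],[0,0,0,0,0,0,52]]'|grep -E "tcp|force" 
python3 -m creep '[[0,0,0,0,-0.15,0,52],[0,0,0,0,0,0,52]]'|grep -E "tcp|force" 
python3 - <<'E'
from h import *
p=np.load('p.npy',allow_pickle=True).item(); t=p['tray']
go([*w(t,[[-.0935,.02]])[0],.004],np.degrees(t[2])+180)
img,_=r.capture('wrist'); cv2.imwrite('pics/w9.png',img)
E
```

```text
tcp_pos: [0.5648, 0.059, 0.0045]
contact_force: [-0.4, -0.4, 0.1]
tcp_pos: [0.5659, 0.0587, 0.0044]
contact_force: [-0.8, 0.6, 0.6]
tcp_pos: [0.566, 0.0586, 0.0043]
contact_force: [-6.6, 5.0, 5.3]
at [0.566  0.0586 0.0043] psi 167.0 t 33.0 j6 -38 tilt [-0.14 -0.  ] shift cm [ 0.03 -0.01  0.04] rx 0.004
```

All three are seated where expected. Now the gate: I'll retreat, close the fingers and get to its outer side with the tool square to it, then sweep with the tool turning along with the gate.

```bash

python3 -m creep '[[0,0,0,0,1,0,52],[0,0,0,0,1,0,40],[0,0,0,-4,0,0,0],[0,0,0,-4,0,0,0],[0.115,0,0,0,0,0,0],[0.115,0,0,0,0,0,0],[0,0,0,0,0,0,0],[0,0,0,0,0,0,0]]'|grep -E "time|tcp|width" 
cat >> h.py <<'E'
def gate(a,R,n,z):
    "TCP target at gate angle a, radius R, outward offset n (mm); tool -z along the closing direction"
    t=np.load('p.npy',allow_pickle=True).item()['tray']
    q=np.array([[-62.5-R*np.sin(a)-n*np.cos(a),69-R*np.cos(a)+n*np.sin(a)]])/1e3
    go([*w(t,q)[0],z],np.degrees(t[2])+180-np.degrees(a-np.pi/2))
def gframe(a):
    t=np.load('p.npy',allow_pickle=True).item()['tray']; h=w(t,[[-.0625,.069]])[0]; s,_,psi=pose(); d=s['tcp_pos'][:2]-h
    c,e=np.cos(t[2]),np.sin(t[2]); d=np.array([c*d[0]+e*d[1],-e*d[0]+c*d[1]])*1e3
    print('R',-d[0]*np.sin(a)-d[1]*np.cos(a),'n',-d[0]*np.cos(a)+d[1]*np.sin(a))
E
python3 - <<'E'
from h import *
gate(1.8,92,28,.06)
img,_=r.capture('top'); cv2.imwrite('pics/t10.png',img)
for n in ('dark_piece','milk_piece','ruby_piece','biscuit'): print(n,[(round(l['score'],2),np.round(l['rect'])) for l in r.look_for(n,'top')[:3]])
print([(round(l['score'],2),np.round(l['rect'])) for l in r.look_for('gate_end','top')[:3]])
E
```

```text
time_s: 33.8
tcp_pos: [0.5476, 0.0629, 0.0844]
gripper_width: 0.0012
at [0.5476 0.0629 0.0844] psi 154.0 t 33.8 j6 -53 tilt [-0.   -0.01] shift cm [2.44 5.39 8.78] rx 0.006
dark_piece [(0.79, array([247., 132., 284., 154.]))]
milk_piece [(0.8, array([259., 153., 281., 185.])), (0.66, array([410., 232., 468., 278.]))]
ruby_piece [(0.61, array([256., 164., 262., 177.]))]
biscuit [(0.94, array([167., 252., 191., 277.]))]
[(0.77, array([132., 386., 164., 400.]))]
```

```bash

python3 -m creep '[[0,0,0,0,1.8,2.93,0],[0,0,0,0,1.8,2.93,0],[0,0,0,0,1.79,2.92,0],[0,0,0,3.9,0,0,0],[0,0,0,3.7,0,0,0],[0,0,0,0,0,0,0],[0,0,0,0,0,-0.7,0],[0,0,0,0,0,-0.7,0]]'|grep -E "time|tcp|force" 
python3 -m creep '[[-0.12,0,0,0,0.1,-1.1,0],[-0.12,0,0,0,0.1,-1.1,0],[-0.12,0,0,0,0.1,-1.1,0],[-0.12,0,0,0,0.1,-1.1,0],[-0.12,0,0,0,0.1,-1.1,0],[-0.12,0,0,0,0.1,-1.1,0]]'|grep -E "time|tcp|force" 
python3 - <<'E'
from h import *
gframe(1.8-.72); gate(1.8-.72,92,14,.008)
img,_=r.capture('wrist'); cv2.imwrite('pics/w10.png',img)
E
```

```text
time_s: 34.9
tcp_pos: [0.5331, 0.1528, 0.01]
contact_force: [0.6, 0.8, -0.3]
time_s: 35.5
tcp_pos: [0.5171, 0.0894, 0.0107]
contact_force: [0.5, -0.4, -0.8]
R 90.06925343967967 n 13.542584158799993
at [0.5171 0.0894 0.0107] psi -164.6 t 35.5 j6 -16 tilt [0.17 0.1 ] shift cm [0.27 0.19 0.05] rx 0.008
```

View pics/w10.png

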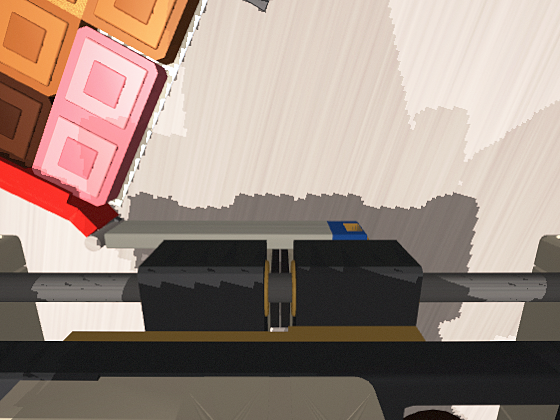

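The gate follows, lying flat against the fingers (px 105–365, row 232), and the pieces sit flush. I'll carry on to about 0.24 rad, then push slowly.

```bash

python3 -m creep '[[-0.12,0,0,0.1,0.2,-1.1,0],[-0.12,0,0,0.1,0.2,-1.1,0],[-0.12,0,0,0,0.1,-1.1,0],[-0.12,0,0,0,0.1,-1.1,0],[-0.12,0,0,0,0.1,-1.1,0],[-0.12,0,0,0,0.1,-1.1,0],[-0.12,0,0,0,0.1,-1.1,0],[0,0,0,0,0,0,0]]'|grep -E "time|tcp|force" 
python3 - <<'E'
from h import *
gframe(.24); gate(.24,92,14,.008)
E
```

```text
time_s: 36.35
tcp_pos: [0.5541, 0.0241, 0.0081]
contact_force: [-0.7, -0.1, 0.6]
R 91.44221863672651 n 13.444670827380008
at [0.5541 0.0241 0.0081] psi -116.9 t 36.4 j6 40 tilt [0.17 0.05] shift cm [0.01 0.06 0.06] rx 0.001
```

```bash

python3 -m creep '[[-0.05,0,0,0,0.06,-0.46,0],[-0.05,0,0,0,0.06,-0.46,0],[-0.04,0,0,0,0.05,-0.37,0],[0,0,0,0,0,0,0]]'|grep -E "time|tcp|force" 
python3 -m creep '[[-0.04,0,0,0,0.05,-0.37,0],[-0.03,0,0,0,0.04,-0.28,0],[0,0,0,0,0,0,0]]'|grep -E "time|tcp|force" 
python3 - <<'E'
from h import *
gframe(.03); gate(.03,92,14,.008)
E
```

```text
time_s: 36.75
tcp_pos: [0.5641, 0.0179, 0.0075]
contact_force: [-0.1, -1.2, 0.2]
time_s: 37.05
tcp_pos: [0.568, 0.0151, 0.0068]
contact_force: [0.0, -1.2, -0.6]
R 91.73238931915404 n 16.485974560289275
at [0.568  0.0151 0.0068] psi -105.0 t 37.0 j6 54 tilt [-0.1   0.01] shift cm [-0.12  0.03 -0.25] rx -0.002
```

```bash

for i in 1; do python3 -m creep '[[-0.03,0,0,0,0.03,-0.25,0],[0,0,0,0,0,-0.2,0],[0,0,0,0,0,0,0]]'|grep -E "tcp|force"; done 
python3 -m creep '[[0,0,0,0,0,-0.2,0],[0,0,0,0,0,0,0]]'|grep -E "tcp|force" 
python3 -m creep '[[0,0,0,0,0,-0.2,0],[0,0,0,0,0,0,0]]'|grep -E "time|tcp|force" 
python3 - <<'E'
from h import *
gframe(0); gate(0,92,14,.008)
E
```

```text
tcp_pos: [0.5724, 0.0138, 0.0067]
contact_force: [-6.1, 4.2, 3.9]
tcp_pos: [0.5724, 0.0136, 0.0065]
contact_force: [-13.2, 7.9, 9.3]
time_s: 37.75
tcp_pos: [0.5725, 0.0134, 0.0064]
contact_force: [-20.2, 12.6, 16.2]
R 91.81171757661589 n 14.480169171992223
at [0.5725 0.0134 0.0064] psi -103.3 t 37.8 j6 56 tilt [-0.45  0.01] shift cm [-0.16  0.02 -0.05] rx -0.002
```

The gate meets a hard stop at about 24 N, well above the tongue's 5–10 N. I'll back off and check.

```bash

python3 -m creep '[[0,0,0,0,0,1,0],[0,0,0,0,0,2,0],[0,0,0,-4,0,1,0],[0,0,0,-4,0,1,0],[0,0,0,0,0,3,0],[0,0,0,0,0,2,0],[0,0,0,0,0,0,0],[0,0,0,0,0,0,0]]'|grep -E "time|tcp|force" 
python3 - <<'E'
from h import *
p=np.load('p.npy',allow_pickle=True).item(); t=p['tray']
img,_=r.capture('wrist'); c=cam('wrist')
cs=np.array([[-85,-95],[70,-95],[70,80],[-85,80]])/1e3
u=proj(np.c_[w(t,cs),np.full(4,.02)],c); lo=np.maximum(u.min(0).astype(int),0); hi=u.max(0).astype(int); print(lo,hi)
for i,q in enumerate([[-66.5,69],[-58.5,69],[-66.5,-62],[-58.5,-62]]): print(q,proj([*w(t,[np.array(q)/1e3])[0],.025],c)[0])
a=img[lo[1]:hi[1],lo[0]:hi[0]]; f=min(800/a.shape[1],600/a.shape[0]); cv2.imwrite('pics/w11.png',cv2.resize(a,None,fx=f,fy=f,interpolation=cv2.INTER_CUBIC))
E
```

```text
time_s: 38.55
tcp_pos: [0.4807, 0.0355, 0.0872]
contact_force: [-0.1, -0.2, -0.6]
[94  0] [413  97]
[-66.5, 69] [138.97170446  66.82559088]
[-58.5, 69] [137.51114316  53.29836475]
[-66.5, -62] [342.27860125  66.59045935]
[-58.5, -62] [342.92740934  53.03193796]
```

View pics/w11.png

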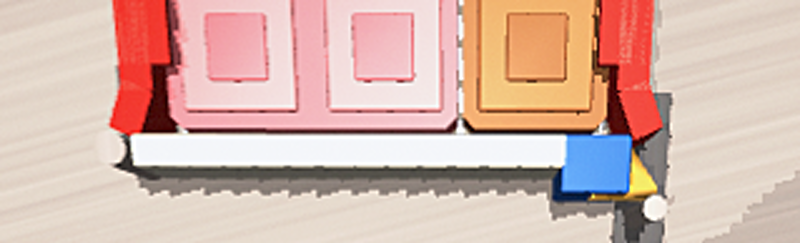

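The gate lies parallel across the front; its edges are where a 0 rad gate should be (row 133 of the crop at both ends). The brass tongue is out and on the tray side of the strike post (655,208). The pieces are flat behind the gate and the arm is clear.

```bash
python3 -c "
from plant import r
print(r.get_state()['contact_force'].round(1)); print(r.close_job())"
```

```text
[-0.3  0.4  0.6]
the job is handed in; nothing more can be done
None
```

The job is done and handed in at about 39 s of the 72 s allowed. All three pieces are in the small red tray and the gate is shut and latched.

**Pieces:** I slid them in through the open front in the order dark, milk (the smaller one), ruby. I pushed each with a finger until it met a firm stop at about the expected depth. In the last pictures they lie flat with the pattern up.

**Gate:** I swept it shut with the closed fingers, turning the tool along with it. At the end it met a hard stop at about 24 N sideways, more than the 5–10 N the tongue needs. The last close-up shows it straight across the front, with the tongue out on the tray side of the strike post. The arm had backed off and was touching nothing.

**Checks that failed or disagreed:**
- The top-camera fits of the tray were poor (overlap about 0.46), so I used the wrist-camera fit (0.97).
- The dark piece's first wrist-camera fit was bad and I discarded it. A closer look gave 0.98.
- At the stop, the fingers were about 1 mm further out than during the sweep. This is within the calibration error, and the close-up shows no gap.
- I did not measure the bowl, jug and biscuit again at the end. No unexpected contact force showed along the way.

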